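# Find the heavy side of a grinding wheel and hold it down

### The job

The grinding wheel on the little balancing stand is heavier on one hidden side. Turn it by hand, feel which side is the heavy one, and bring that side straight down below the axle; finish while still gripping the wheel, holding it still with its heavy side down so that the light side at the top can be marked. Leave the mug, the jar and the wood offcut alone.

Things in the scene. Friction and masses are not known exactly. Their poses are not given: they have to be found in the camera images.
- stand: Grey balancing stand bolted to the bench: base plate 150 x 150 x 12 mm; two posts 30 mm wide, 12 mm thick, their middles 55 mm either side of the wheel's mid-plane, with bearing blocks 34 mm in diameter, 16 mm long, at the axle; nothing above 122 mm. Origin: centre of the base's underside; y axis parallel to the axle, z up; its yaw differs each time.
- axle (a point): Wheel's centre on the axle line, 105 mm above the bench; axes as the stand's (y along the axle), not turning with the wheel. The bearings are stiff: a steady drag of about 0.45 N m either way, so the wheel stays where it is left. Turning takes more effort while the heavy side rises, less while it sinks.
- wheel: Grey grinding wheel, disc 150 mm in diameter, 22 mm thick, upright on a level axle, rim's top 180 mm above the bench. Alloy flanges (56 mm diameter, 9 mm proud) and nuts at the middle; the outer 35 mm of the faces is bare, to pinch across the thickness from above. Origin at its centre, y axis the axle; turns without limit (positive: top goes to the stand's +x).
- mark (a point): Black scribed line on the wheel's rim, 75 mm from the centre along the wheel's z axis; only a reference: the heavy side is at any angle from it, new each time. An unseen dense spot 50 mm from the centre: with it level with the axle, gravity pulls with 0.23 to 0.37 N m about the axle; straight up or down, with none. The wheel weighs about 1 kg in all.
- mug: Yellow enamel mug, 76 mm across, 85 mm high, origin at the centre of its underside. Bystander.
- jar: Pale plastic jar with a white cap, 64 mm across, 75 mm high, origin at the centre of its underside. Bystander.
- offcut: Wood offcut, 50 x 110 x 22 mm, origin at the centre of its underside. Bystander.
There are look-alikes about, which are no part of the job. Of the things that look like the stand, the largest one is meant.

How it is judged:
By the outcome, as a careful person would: the job done as asked, in the order asked, and still so for the second after the job is handed in, while the arm keeps its last pose, push and grip.
It also fails if it takes over 72 s, if anything falls off the work surface, if the arm or the gripper's body presses on something with over 40 N, if the wrist force passes 120 N, or if a joint passes its speed limit or range.

### The arm

A 7-joint arm with a two-finger parallel gripper is mounted at the origin on the work surface. World frame = base frame: x ahead of the robot, y to its left, z up, the work surface at z = 0. Lengths are in m, angles in rad, forces in N, time in s.
With the tool pointing down it reaches from about 0.425 to 0.925 m from the base axis. Payload 6.8 kg.
Tool frame: the origin (TCP) lies on the front face of the gripper's body, between the roots of the fingers; the fingertips stand 73 mm ahead of it and the grasp point (between the pads) lies 54 mm ahead of it; z points along the fingers, x is the direction in which the jaws open and shut, and the axes are right-handed (so a half turn about z gives the same grasp; the last joint's range is limited). The gripper opens to 85 mm and grips with 20 to 120 N. Pads are 22 mm wide; open, the fingers measure 114 mm over their backs; the gripper's body (76 mm by 85 mm) begins 54 mm behind the grasp point. The pads swing forward as they close: fully open they stand 13 mm farther back than shut.
Start: joints at [1.129, 0.477, 0.022, 1.555, -0.011, 1.109, -0.083], TCP at [0.221, -0.638, 0.304] pointing down, gripper open.
Joint ranges: [-2.96, 2.96], [-0.34, 2.1], [-1.41, 1.46], [0.24, 2.44], [-1.37, 4.51], [0.17, 1.92], [-2.96, 2.96]. Speed limits (rad/s): [2.39, 2.39, 3.14, 3.14, 3.14, 3.14, 3.14].

### API

Orientations are given as a unit quaternion [w, x, y, z].
In Python, from station import get_obs, read_camera, hand_in gives the robot as it stands. The module is installed in compiled form; this text tells all that it offers.
- The arm moves only by the shell command python3 -m creep 'ROWS' [FORCE]. ROWS is JSON, a list that holds one entry, the list of rows, each a list of 7 numbers: the turn, a rotation vector about the tool's x, y, z in rad, then the shift along the tool's x, y, z in m, then the finger opening in m, from 0 to 0.0854. A call has 1 to 20 rows; each row shifts and turns the pose as measured when the row begins, along the tool's axes as they then stand; what a row does not reach is not made up. A row lasts 1/12 s, in which the tool goes at most 41.7 mm and 7.16 degrees, less where a joint would pass 70% of its speed; a pose out of reach is approached as far as the arm can. A call is refused whole if a number of a shift passes 0.0417 or a number of a turn 0.125, either way. A call with a gripper value outside its range is refused whole. The fingers move at their own pace and stop on an object; FORCE is the grip in N (left out, the last holds). Time passes only in rows, so rows that do not move let the fingers close. It gives the time, the measured TCP pose, the force and the opening at its end, in the units of the state.
- get_obs(): the state, without advancing time (a new reading comes with each control period).
- read_camera(name): name is "scene" or "top"; returns a dict with "color" (400x640x3 uint8, red, green, blue), "range_z" (400x640 float32, m along the optical axis (not along the pixel's ray), 0 where there is no reading), "fovy" (degrees; the focal length in pixels is half the picture's height over the tangent of half this angle, whatever the lens; pixels are square), "cx", "cy" (the principal point, pixels), "rvec" (rotation vector, rad) and "tvec" (3), from world to camera coordinates, as OpenCV has them. Camera axes: x right, y down, z forward; pixel columns grow to the right and rows downward; lengths in m; the calibration is good to about 2 mm. A picture is of the moment at which its call begins.
- hand_in(): hands the job in, once; it reports no verdict.
The state is a dict: "t": time; "q": joint angles; "joint_vel": joint speeds; "joint_torque": joint torques, N m; "eef_pos": TCP position; "tool_rot": TCP orientation; "contact_force": force on the tool from outside, world axes, zero at the start; "torque": the same for the moment, N m; "gripper_width": opening from 0.0 (shut) to 1.0 (fully open).
Only numpy, scipy, OpenCV 4.12 (cv2) and the standard library are available. Lean on these libraries where they do the work, as an engineer would, in place of code of your own. Each camera call takes 0.05 s, during which the arm holds its last target.

## Working session

There is one attempt and no reset: what is moved stays moved. The work goes in short steps, Python scripts to look and compute and a shell command to move; the robot and the scene stay as the last step left them, time stands still between calls to the robot, and variables do not carry over. Pictures are saved under pics/ and viewed, and the job is handed in when it is done.

```bash
ls; mkdir -p pics
python3 - <<'E'
from station import get_obs, read_camera
import cv2,numpy as np
o=get_obs(); print({k:np.round(v,3) for k,v in o.items()})
for n in("scene","top"):
    c=read_camera(n); np.savez(f"pics/{n}0.npz",**c)
    cv2.imwrite(f"pics/{n}0.png",c["color"][:,:,::-1]); print(n,c["fovy"],c["cx"],c["cy"],c["rvec"],c["tvec"])
E
```

```text
pics
{'t': np.float64(0.0), 'q': array([ 1.129,  0.478,  0.022,  1.556, -0.012,  1.109, -0.083]), 'joint_vel': array([ 0.001, -0.   ,  0.   , -0.001,  0.   ,  0.   ,  0.   ]), 'joint_torque': array([-0.0000e+00, -5.9647e+01,  1.6080e+00, -2.8120e+01,  1.2000e-02,
        9.0000e-03, -0.0000e+00]), 'eef_pos': array([ 0.221, -0.637,  0.303]), 'tool_rot': array([-0.   ,  0.815, -0.58 , -0.001]), 'contact_force': array([-1.198,  0.184, -0.735]), 'torque': array([ 0.013, -0.029, -0.072]), 'gripper_width': np.float64(0.994)}
scene 51.011615310102556 313.0850610228373 196.91011456066988 [ 1.9423634   1.04559227 -0.55586876] [-0.31129693 -0.14730195  1.43699805]
top 57.471452595895535 314.41383130060495 198.83222637951783 [ 2.15462035 -2.12566749  0.22556353] [-0.03978615  0.6005729   1.04392506]
```

View pics/scene0.png

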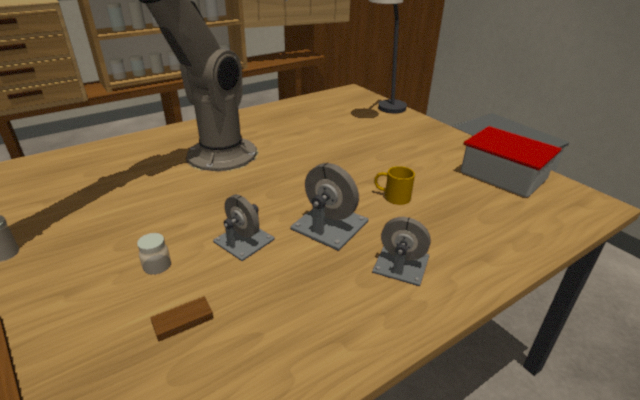

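View pics/top0.png

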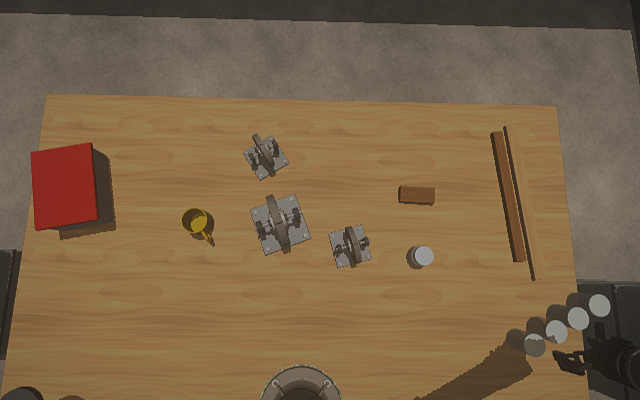

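Three candidates for the stand: top (280,225)/scene (331,205), which looks largest; top (266,157)/scene (403,250); top (351,247)/scene (243,225). I'll measure them and take a close crop.

```bash
cat > h.py <<'E'
import numpy as np,cv2
def load(n):
    return dict(np.load(f"pics/{n}.npz"))
def K(c):
    f=200/np.tan(np.radians(float(c["fovy"]))/2); return f,float(c["cx"]),float(c["cy"])
def world(c):
    f,cx,cy=K(c); z=c["range_z"].astype(float); v,u=np.mgrid[0:400,0:640]
    P=np.stack([(u-cx)/f*z,(v-cy)/f*z,z],-1); R=cv2.Rodrigues(c["rvec"])[0]
    W=(P-c["tvec"].ravel())@R; W[z==0]=np.nan; return W
def ray(c,u,v,zp):
    f,cx,cy=K(c);R=cv2.Rodrigues(c["rvec"])[0]; C=-R.T@c["tvec"].ravel(); d=R.T@np.array([(u-cx)/f,(v-cy)/f,1]); return C+d*(zp-C[2])/d[2]
def proj(c,P):
    f,cx,cy=K(c);R=cv2.Rodrigues(c["rvec"])[0]; p=R@np.asarray(P,float)+c["tvec"].ravel(); return f*p[0]/p[2]+cx,f*p[1]/p[2]+cy
E
python3 - <<'E'
from h import *
for n,boxes in(("top0",[(240,185,320,262),(240,130,292,185),(325,220,376,272)]),("scene0",[(285,155,375,250)])):
    c=load(n);W=world(c)
    col=c["color"].astype(int); sat=col.max(-1)-col.min(-1)
    for (a,b,x,y) in boxes:
        w=W[b:y,a:x]; s=sat[b:y,a:x]
        m=(w[...,2]>0.005)&(w[...,2]<0.022)&(s<40)
        pts=w[m][:,:2].astype(np.float32)
        r=cv2.minAreaRect(pts*1000)
        top=w[(w[...,2]>0.13)]
        print(n,r,"zmax",np.nanmax(w[...,2]),len(top))
        if len(top)>5:
            r=cv2.minAreaRect((top[:,:2]*1000).astype(np.float32)); print("  wheel",r, top.mean(0))
t=load("top0");s=load("scene0")
A=cv2.resize(t["color"][180:265,235:325],None,fx=6,fy=6,interpolation=cv2.INTER_CUBIC)[:510]
B=cv2.resize(s["color"][150:250,280:380],(510,510),interpolation=cv2.INTER_CUBIC)
A=cv2.resize(A,(290*1,274)) if 0 else A
im=np.hstack([cv2.resize(A,(400,400)),cv2.resize(B,(400,400))]);cv2.imwrite("pics/crop0.png",im[:,:,::-1])
E
```

```text
top0 ((529.5146484375, 73.01810455322266), (150.30361938476562, 149.10862731933594), 21.315391540527344) zmax 0.18204321467738502 477
  wheel ((530.25927734375, 73.1998291015625), (140.08465576171875, 39.85955810546875), 21.778257369995117) [0.52563471 0.07113062 0.16333823]
top0 ((743.7196655273438, 124.90036010742188), (109.55438232421875, 108.50662231445312), 32.849082946777344) zmax 0.136093578807923 38
  wheel ((743.4833374023438, 124.84365844726562), (31.63519287109375, 15.517870903015137), 32.281105041503906) [0.7443121  0.12462313 0.13167898]
top0 ((464.4361877441406, -142.8211669921875), (109.14407348632812, 108.57321166992188), 15.296138763427734) zmax 0.13501917496426805 52
  wheel ((465.03375244140625, -143.16665649414062), (38.02881622314453, 16.402782440185547), 16.938697814941406) [ 0.46578673 -0.14301611  0.13194849]
scene0 ((531.8416137695312, 71.94914245605469), (151.87913513183594, 150.77857971191406), 20.892789840698242) zmax 0.1817968084249266 942
  wheel ((535.0115966796875, 69.0206527709961), (138.25277709960938, 36.74388122558594), 24.48780059814453) [0.54238339 0.0698012  0.15498447]
```

View pics/crop0.png

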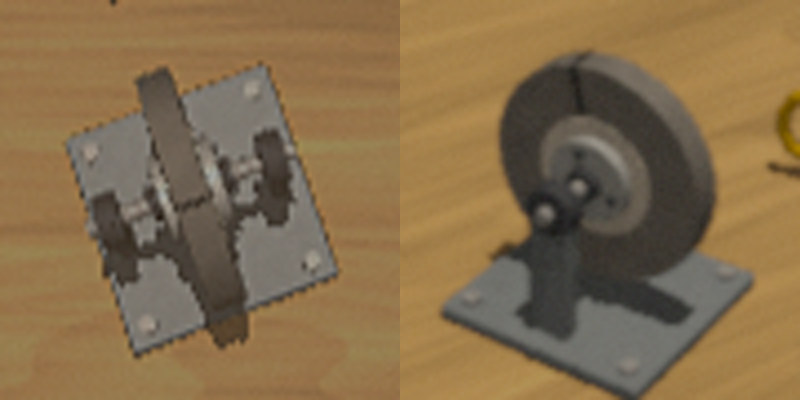

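The crop shows the centre stand: the wheel is upright and the scribed line is near the top of the rim (scene ≈(352,165)). The measured base is 150×150 mm and the rim top is at 0.181 m, so this is the right stand. The other two bases measure 109 mm. The axle is at about (0.530, 0.073) and the wheel plane is 21.4° from world x. Next I'll move above it.

```bash
python3 -m creep '[[[0,0,0,-0.0285,-0.0262,0,0.0854],[0,0,0,-0.0285,-0.0262,0,0.0854],[0,0,0,-0.0285,-0.0262,0,0.0854],[0,0,0,-0.0285,-0.0262,0,0.0854],[0,0,0,-0.0285,-0.0262,0,0.0854],[0,0,0,-0.0285,-0.0262,0,0.0854],[0,0,0,-0.0285,-0.0262,0,0.0854],[0,0,0,-0.0285,-0.0262,0,0.0854],[0,0,0,-0.0285,-0.0262,0,0.0854],[0,0,0,-0.0285,-0.0262,0,0.0854],[0,0,0,-0.0285,-0.0262,0,0.0854],[0,0,0,-0.0285,-0.0262,0,0.0854],[0,0,0,-0.0285,-0.0262,0,0.0854],[0,0,0,-0.0285,-0.0262,0,0.0854],[0,0,0,-0.0285,-0.0262,0,0.0854],[0,0,0,-0.0285,-0.0262,0,0.0854],[0,0,0,-0.0285,-0.0262,0,0.0854],[0,0,0,-0.0285,-0.0262,0,0.0854]]]' 120
cat > st.py <<'E'
# state in wheel-plane terms
from station import get_obs
import numpy as np
from scipy.spatial.transform import Rotation as Ro
C=np.array([0.5305,0.0725,0.105]); a=np.radians(21.4)
X=np.array([np.cos(a),np.sin(a),0]);Y=np.array([-np.sin(a),np.cos(a),0]);Z=np.array([0,0,1.])
def st(o=None,pr=True):
    o=o or get_obs(); q=np.array(o["tool_rot"]); R=Ro.from_quat([q[1],q[2],q[3],q[0]]).as_matrix()
    p=np.array(o["eef_pos"])-C; z=R[:,2]
    tilt=np.degrees(np.arctan2(-z@X,-z@Z))      # tool's lean, + to +X
    phi=np.degrees(np.arctan2(p@X,p@Z)); r=np.hypot(p@X,p@Z)
    F=np.array(o["contact_force"]);M=np.array(o["torque"])
    T=np.cross(p,F)+M
    d=dict(t=o["t"],tilt=tilt,phi=phi,r=r,offY=p@Y,px=p@X,pz=p@Z,
      toolerr=(R.T@-p), xdotY=np.degrees(np.arcsin(np.clip([R[:,0]@X,R[:,0]@Z],-1,1))),
      F=R.T@F,M=R.T@M,T=T@Y,g=o["gripper_width"],q=np.array(o["q"]))
    if pr: print({k:np.round(v,3).tolist() for k,v in d.items()})
    return d
if __name__=="__main__": st()
E
python3 st.py
```

```text
t: 1.6
eef_pos: [0.5032, 0.0221, 0.2957]
tool_rot: [0.003, 0.809, -0.587, -0.004]
contact_force: [0.2, -0.7, 0.6]
gripper_width: 1.002
{'t': 1.6, 'tilt': 0.558, 'phi': -12.941, 'r': 0.196, 'offY': -0.037, 'px': -0.044, 'pz': 0.191, 'toolerr': [-0.039, -0.043, 0.19], 'xdotY': [-3.362, -0.178], 'F': [0.678, 0.067, -0.639], 'M': [0.106, -0.006, -0.001], 'T': -0.097, 'g': 1.002, 'q': [0.193, 0.239, -0.417, 1.939, 0.112, 0.997, -1.531]}
```

```bash
python3 -m creep '[[[0.005,0,-0.03,-0.02,-0.022,0.01,0.0854],[0.005,0,-0.03,-0.02,-0.022,0.01,0.0854],[0,0,0,0,0,0,0.0854]]]' 
python3 st.py
```

```text
t: 1.85
eef_pos: [0.5342, 0.0866, 0.2754]
tool_rot: [-0.004, 0.83, -0.557, -0.001]
contact_force: [-0.2, 0.7, 0.8]
gripper_width: 0.999
{'t': 1.85, 'tilt': -0.317, 'phi': 2.903, 'r': 0.171, 'offY': 0.012, 'px': 0.009, 'pz': 0.17, 'toolerr': [0.013, 0.01, 0.17], 'xdotY': [0.846, -0.418], 'F': [-0.763, -0.114, -0.766], 'M': [-0.001, -0.031, 0.0], 'T': 0.012, 'g': 0.999, 'q': [0.098, 0.323, -0.449, 1.884, 0.159, 0.965, -1.604]}
```

```bash
python3 -m creep '[[[0,0,0.01,0.013,0.01,0,0.0854],[0,0,0,0,0,0,0.0854],[-0.12,0,0,0,-0.0203,0.0012,0.0854],[-0.12,0,0,0,-0.0203,0.0012,0.0854],[-0.12,0,0,0,-0.0203,0.0012,0.0854],[-0.12,0,0,0,-0.0203,0.0012,0.0854],[-0.12,0,0,0,-0.0203,0.0012,0.0854],[-0.12,0,0,0,-0.0203,0.0012,0.0854],[-0.12,0,0,0,-0.0203,0.0012,0.0854],[0,0,0,0,0,0,0.0854]]]' 
python3 st.py
```

```text
t: 2.68
eef_pos: [0.6362, 0.0991, 0.2163]
tool_rot: [0.335, 0.751, -0.519, -0.231]
contact_force: [0.3, -1.4, -2.0]
gripper_width: 0.998
{'t': 2.683, 'tilt': 48.003, 'phi': 44.173, 'r': 0.155, 'offY': -0.014, 'px': 0.108, 'pz': 0.111, 'toolerr': [-0.013, -0.01, 0.155], 'xdotY': [-0.69, 0.057], 'F': [1.377, -1.329, 1.462], 'M': [0.801, -0.004, -0.003], 'T': -0.612, 'g': 0.998, 'q': [-0.21, 0.894, -0.126, 1.209, 0.126, 1.883, -1.557]}
```

```bash
python3 -m creep '[[[0,0,0,0,0,0,0.0854],[0,0,0,0,0,0,0.0854]]]' >/dev/null; python3 st.py
python3 -m creep '[[[0.12,0,0,0,0.0203,0.0012,0.0854],[0.12,0,0,0,0.0203,0.0012,0.0854],[0.12,0,0,0,0.0203,0.0012,0.0854],[0.12,0,0,0,0.0203,0.0012,0.0854],[0.12,0,0,0,0.0203,0.0012,0.0854],[0.12,0,0,0,0.0203,0.0012,0.0854],[0.12,0,0,0,0.0203,0.0012,0.0854],[0,0,0,0,0,-0.01,0.0854],[0,0,0,0,0,0,0.0854]]]'>/dev/null
python3 st.py
python3 -m creep '[[[0.12,0,0,0,0.0203,0.0012,0.0854],[0.12,0,0,0,0.0203,0.0012,0.0854],[0.12,0,0,0,0.0203,0.0012,0.0854],[0.12,0,0,0,0.0203,0.0012,0.0854],[0.12,0,0,0,0.0203,0.0012,0.0854],[0.12,0,0,0,0.0203,0.0012,0.0854],[0,0,0,0,0,0,0.0854],[0,0,0,0,0,0,0.0854]]]'>/dev/null
python3 st.py
```

```text
{'t': 2.85, 'tilt': 48.083, 'phi': 44.276, 'r': 0.154, 'offY': -0.015, 'px': 0.107, 'pz': 0.11, 'toolerr': [-0.014, -0.01, 0.153], 'xdotY': [-0.793, 0.275], 'F': [0.533, 0.362, 0.794], 'M': [0.793, -0.01, -0.013], 'T': -0.858, 'g': 1.003, 'q': [-0.203, 0.895, -0.136, 1.211, 0.134, 1.883, -1.564]}
{'t': 3.6, 'tilt': -1.425, 'phi': -12.919, 'r': 0.181, 'offY': -0.011, 'px': -0.04, 'pz': 0.176, 'toolerr': [-0.012, -0.036, 0.177], 'xdotY': [-0.834, 0.351], 'F': [0.316, -1.596, -1.407], 'M': [0.057, -0.091, 0.018], 'T': 0.275, 'g': 0.999, 'q': [-0.007, 0.216, -0.245, 1.993, 0.07, 0.914, -1.5]}
{'t': 4.267, 'tilt': -28.979, 'phi': -37.265, 'r': 0.205, 'offY': -0.005, 'px': -0.124, 'pz': 0.163, 'toolerr': [-0.005, -0.03, 0.203], 'xdotY': [0.072, 0.147], 'F': [0.169, 0.122, -0.196], 'M': [-0.451, -0.005, -0.024], 'T': 0.433, 'g': 1.0, 'q': [0.392, -0.036, -0.502, 2.401, -0.472, 0.312, -0.893]}
```

```bash
python3 -m creep '[[[0,0,0,-0.002,-0.015,0,0.0854],[0,0,0,-0.002,-0.012,0.02,0.0854],[0,0,0,0,0,0.02,0.0854],[0,0,0,0,0,0.02,0.0854],[0,0,0,0,0,0,0.0854],[0,0,0,0,0,0,0.0854]]]' >/dev/null; python3 st.py
```

```text
{'t': 4.767, 'tilt': -29.359, 'phi': -27.676, 'r': 0.145, 'offY': 0.002, 'px': -0.067, 'pz': 0.128, 'toolerr': [0.001, 0.004, 0.145], 'xdotY': [0.412, 0.788], 'F': [0.611, 0.211, -0.01], 'M': [-0.447, -0.051, -0.003], 'T': 0.418, 'g': 0.996, 'q': [0.286, 0.13, -0.507, 2.35, -0.074, 0.171, -1.318]}
```

```bash
python3 -m creep '[[[-0.07,0,0,0,-0.005,0.012,0.0854],[0,0,0,0.001,0,0.016,0.0854],[0,0,0,0,0,0,0.0854],[0,0,0,0,0,0,0.0854]]]' >/dev/null; python3 st.py
```

```text
{'t': 5.1, 'tilt': -25.426, 'phi': -24.07, 'r': 0.119, 'offY': 0.002, 'px': -0.048, 'pz': 0.108, 'toolerr': [0.001, 0.003, 0.118], 'xdotY': [0.557, 1.098], 'F': [-0.34, -0.497, -0.903], 'M': [-0.46, -0.017, -0.021], 'T': 0.516, 'g': 1.004, 'q': [0.114, 0.194, -0.36, 2.304, 0.082, 0.215, -1.484]}
```

```bash
python3 -m creep '[[[0,0,0,0.001,0.002,0.002,0.0],[0,0,0,0,0,0,0.0],[0,0,0,0,0,0,0.0],[0,0,0,0,0,0,0.0],[0,0,0,0,0,0,0.0],[0,0,0,0,0,0,0.0],[0,0,0,0,0,0,0.0],[0,0,0,0,0,0,0.0]]]' 120 >/dev/null; python3 st.py;python3 -m creep '[[[0,0,0,0,0,0,0.0],[0,0,0,0,0,0,0.0]]]' 120 >/dev/null; python3 st.py
```

```text
{'t': 5.767, 'tilt': -25.699, 'phi': -24.937, 'r': 0.12, 'offY': 0.002, 'px': -0.051, 'pz': 0.109, 'toolerr': [0.0, 0.002, 0.12], 'xdotY': [0.348, 1.076], 'F': [-1.167, -1.189, 3.371], 'M': [-0.352, -0.665, 0.347], 'T': 0.503, 'g': 0.238, 'q': [0.122, 0.189, -0.366, 2.31, 0.08, 0.209, -1.484]}
{'t': 5.933, 'tilt': -25.702, 'phi': -24.928, 'r': 0.12, 'offY': 0.002, 'px': -0.051, 'pz': 0.109, 'toolerr': [0.0, 0.002, 0.12], 'xdotY': [0.289, 1.036], 'F': [-1.171, -0.411, 0.981], 'M': [-0.464, -0.688, 0.232], 'T': 0.519, 'g': 0.236, 'q': [0.123, 0.19, -0.367, 2.31, 0.079, 0.209, -1.484]}
```

```bash
cat > lg.py <<'E'
import sys,json
from st import st
d=st(pr=False)
d={k:(v.tolist() if hasattr(v,'tolist') else v) for k,v in d.items()}
d["tag"]=sys.argv[1]; open("log.jsonl","a").write(json.dumps(d)+"\n")
print(d["tag"],*[f"{k}={d[k]:.3f}" for k in("t","tilt","phi","r","T")],"F",[round(x,1) for x in d["F"]],"Mx %.3f j6 %.2f"%(d["M"][0],d["q"][5]))
E
python3 lg.py g1
for i in 1 2 3 4; do python3 -m creep '[[[-0.04,0,0,0,-0.0048,0.0001,0],[-0.04,0,0,0,-0.0048,0.0001,0]]]' >/dev/null; python3 lg.py f1; done
```

```text
g1 t=5.933 tilt=-25.702 phi=-24.928 r=0.120 T=0.519 F [-1.2, -0.4, 1.0] Mx -0.464 j6 0.21
f1 t=6.100 tilt=-21.087 phi=-20.754 r=0.120 T=-0.650 F [-1.8, -1.3, 11.7] Mx 0.821 j6 0.33
f1 t=6.267 tilt=-16.370 phi=-15.959 r=0.120 T=-0.403 F [0.2, -0.2, 7.2] Mx 0.442 j6 0.46
f1 t=6.433 tilt=-11.605 phi=-11.218 r=0.120 T=-0.588 F [-0.5, 0.5, 3.8] Mx 0.543 j6 0.58
f1 t=6.600 tilt=-6.845 phi=-6.433 r=0.120 T=-0.468 F [0.5, 0.1, 3.4] Mx 0.471 j6 0.69
```

```bash
for i in 1 2 3 4 5 6 7 8 9 10 11 12 13 14 15 16 17 18 19 20 21; do python3 -m creep '[[[-0.04,0,0,0,-0.0048,0.0001,0]]]' >/dev/null; python3 lg.py f1; done;  python3 -m creep '[[[0,0,0,0,0,0,0],[0,0,0,0,0,0,0]]]' >/dev/null; python3 lg.py e1
```

```text
f1 t=6.683 tilt=-4.459 phi=-4.056 r=0.120 T=-0.584 F [0.1, 0.9, 2.5] Mx 0.481 j6 0.75
f1 t=6.767 tilt=-2.076 phi=-1.667 r=0.120 T=-0.601 F [0.5, 0.5, 2.8] Mx 0.547 j6 0.80
f1 t=6.850 tilt=0.308 phi=0.716 r=0.120 T=-0.553 F [-0.8, 0.2, 1.7] Mx 0.543 j6 0.86
f1 t=6.933 tilt=2.695 phi=3.093 r=0.120 T=-0.647 F [0.8, 1.5, 1.8] Mx 0.478 j6 0.91
f1 t=7.017 tilt=5.079 phi=5.496 r=0.121 T=-0.763 F [0.2, 1.5, 1.6] Mx 0.593 j6 0.96
f1 t=7.100 tilt=7.469 phi=7.863 r=0.121 T=-0.744 F [0.6, 1.3, 0.9] Mx 0.595 j6 1.02
f1 t=7.183 tilt=9.856 phi=10.250 r=0.121 T=-0.712 F [-0.8, 0.9, 0.8] Mx 0.607 j6 1.07
f1 t=7.267 tilt=12.245 phi=12.641 r=0.121 T=-0.687 F [-0.2, 0.8, 0.3] Mx 0.599 j6 1.12
f1 t=7.350 tilt=14.634 phi=15.032 r=0.121 T=-0.794 F [-0.2, 0.9, 0.4] Mx 0.690 j6 1.17
f1 t=7.433 tilt=17.027 phi=17.417 r=0.121 T=-0.905 F [0.1, 2.2, -0.5] Mx 0.651 j6 1.22
f1 t=7.517 tilt=19.412 phi=19.820 r=0.121 T=-0.779 F [-0.0, 1.0, 1.0] Mx 0.662 j6 1.27
f1 t=7.600 tilt=21.808 phi=22.203 r=0.121 T=-0.804 F [-0.3, 0.9, 0.2] Mx 0.705 j6 1.32
f1 t=7.683 tilt=24.207 phi=24.594 r=0.121 T=-0.836 F [0.4, 1.3, 0.2] Mx 0.691 j6 1.36
f1 t=7.767 tilt=26.599 phi=26.984 r=0.121 T=-0.831 F [0.0, 0.6, 0.3] Mx 0.762 j6 1.41
f1 t=7.850 tilt=28.992 phi=29.380 r=0.121 T=-0.859 F [-1.0, 0.9, 0.0] Mx 0.754 j6 1.46
f1 t=7.933 tilt=31.386 phi=31.769 r=0.121 T=-1.078 F [-0.0, 2.2, 0.1] Mx 0.820 j6 1.51
f1 t=8.017 tilt=33.789 phi=34.164 r=0.121 T=-1.039 F [-0.3, 1.9, 0.0] Mx 0.820 j6 1.55
f1 t=8.100 tilt=36.187 phi=36.548 r=0.121 T=-0.968 F [0.0, 1.8, 0.2] Mx 0.760 j6 1.60
f1 t=8.183 tilt=38.585 phi=38.954 r=0.121 T=-1.044 F [-0.5, 1.5, 0.6] Mx 0.865 j6 1.64
f1 t=8.267 tilt=40.988 phi=41.344 r=0.121 T=-1.045 F [-0.0, 1.8, -0.1] Mx 0.833 j6 1.69
f1 t=8.350 tilt=43.389 phi=43.739 r=0.121 T=-1.075 F [0.1, 1.9, -0.1] Mx 0.855 j6 1.73
e1 t=8.517 tilt=43.647 phi=44.244 r=0.121 T=-0.386 F [-0.5, 5.1, -1.9] Mx -0.233 j6 1.74
```

Run:
```python
from station import read_camera
import cv2,numpy as np
for n in("scene","top"):
    c=read_camera(n); np.savez(f"pics/{n}1.npz",**c)
s=dict(np.load("pics/scene1.npz"));t=dict(np.load("pics/top1.npz"))
A=cv2.resize(t["color"][180:265,235:325],(400,400),interpolation=cv2.INTER_CUBIC)
B=cv2.resize(s["color"][150:250,280:380],(400,400),interpolation=cv2.INTER_CUBIC)
cv2.imwrite("pics/crop1.png",np.hstack([A,B])[:,:,::-1])
```

```text
(no output)
```

View pics/crop1.png

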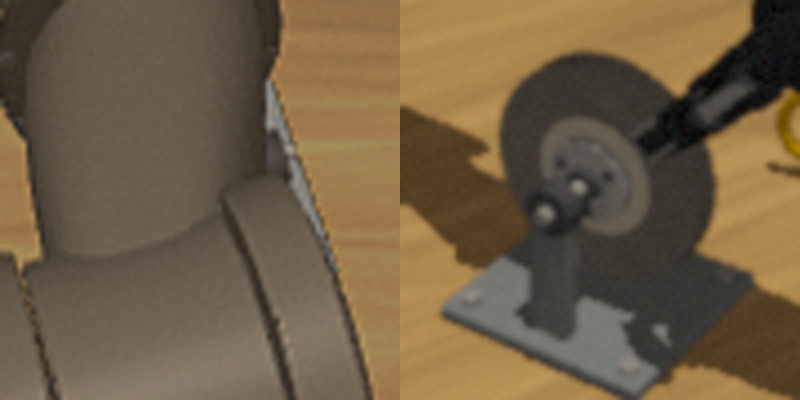

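The view shows the finger over the rim at about (665,135) in the crop, and the mark is hidden behind it. The wheel has turned with the tool. Next I'll release, orbit back in free air while logging the tool-weight moment, and regrip.

```bash
python3 -m creep '[[[0,0,0,0,0,0,0.0854],[0,0,0,0,0,0,0.0854],[0,0,0,0,0,0,0.0854],[0,0,0,0,0,0,0.0854],[0,0,0,0,0,0,0.0854]]]' >/dev/null; python3 lg.py a1
for i in 1 2 3 4 5 6 7 8 9 10 11 12 13 14; do python3 -m creep '[[[0.08,0,0,0,0.0096,0.0004,0.0854]]]' >/dev/null; python3 lg.py a1; done;  python3 -m creep '[[[0,0,0,0,0,0,0.0854],[0,0,0,0,0,0,0.0854]]]' >/dev/null; python3 lg.py a1; python3 st.py
```

```text
a1 t=9.033 tilt=43.472 phi=44.154 r=0.120 T=-0.707 F [-0.6, 0.1, 0.2] Mx 0.691 j6 1.73
a1 t=9.117 tilt=39.130 phi=40.744 r=0.117 T=-0.748 F [-0.2, 1.2, 1.0] Mx 0.611 j6 1.64
a1 t=9.200 tilt=34.373 phi=36.457 r=0.117 T=-0.532 F [-0.0, -0.5, -0.9] Mx 0.585 j6 1.55
a1 t=9.283 tilt=29.596 phi=31.878 r=0.116 T=-0.516 F [0.3, 0.1, -0.3] Mx 0.507 j6 1.46
a1 t=9.367 tilt=24.738 phi=27.122 r=0.116 T=-0.410 F [0.5, -0.2, 0.6] Mx 0.441 j6 1.37
a1 t=9.450 tilt=19.862 phi=22.280 r=0.116 T=-0.398 F [-0.1, 0.2, 0.5] Mx 0.374 j6 1.27
a1 t=9.533 tilt=14.967 phi=17.407 r=0.116 T=-0.337 F [0.0, 0.4, -0.8] Mx 0.291 j6 1.17
a1 t=9.617 tilt=10.065 phi=12.545 r=0.116 T=-0.203 F [0.2, 0.1, -1.3] Mx 0.184 j6 1.07
a1 t=9.700 tilt=5.148 phi=7.713 r=0.117 T=-0.156 F [-0.1, 0.6, -0.6] Mx 0.082 j6 0.96
a1 t=9.783 tilt=0.231 phi=2.926 r=0.117 T=-0.028 F [0.0, 0.2, 1.1] Mx 0.009 j6 0.86
a1 t=9.867 tilt=-4.685 phi=-1.837 r=0.118 T=0.000 F [-0.4, 0.9, 0.4] Mx -0.104 j6 0.74
a1 t=9.950 tilt=-9.604 phi=-6.552 r=0.119 T=0.167 F [0.9, 0.4, -0.1] Mx -0.210 j6 0.63
a1 t=10.033 tilt=-14.524 phi=-11.222 r=0.119 T=0.283 F [0.1, 0.1, 0.3] Mx -0.296 j6 0.51
a1 t=10.117 tilt=-19.440 phi=-15.871 r=0.120 T=0.305 F [-0.4, 0.4, 0.9] Mx -0.347 j6 0.39
a1 t=10.200 tilt=-24.354 phi=-20.476 r=0.120 T=0.414 F [0.8, 0.1, 1.0] Mx -0.417 j6 0.26
a1 t=10.367 tilt=-24.169 phi=-22.994 r=0.121 T=0.423 F [-0.1, -0.4, 0.3] Mx -0.372 j6 0.26
{'t': 10.367, 'tilt': -24.169, 'phi': -22.994, 'r': 0.121, 'offY': -0.002, 'px': -0.047, 'pz': 0.111, 'toolerr': [-0.003, 0.002, 0.121], 'xdotY': [0.697, 0.824], 'F': [-0.123, -0.411, 0.282], 'M': [-0.372, -0.056, 0.039], 'T': 0.423, 'g': 1.003, 'q': [0.141, 0.197, -0.377, 2.282, 0.06, 0.257, -1.451]}
```

```bash
python3 -m creep '[[[0,0,0,-0.001,0.002,0.002,0.0],[0,0,0,0,0,0,0.0],[0,0,0,0,0,0,0.0],[0,0,0,0,0,0,0.0],[0,0,0,0,0,0,0.0],[0,0,0,0,0,0,0.0],[0,0,0,0,0,0,0.0],[0,0,0,0,0,0,0.0]]]' 120 >/dev/null; python3 lg.py g2
for i in 1 2 3 4 5 6 7 8 9 10 11 12 13 14 15 16 17 18 19 20 21 22 23 24 25 26 27 28; do python3 -m creep '[[[-0.042,0,0,0,-0.005,0.0001,0]]]' >/dev/null; python3 lg.py f2; done;  python3 -m creep '[[[0,0,0,0,0,0,0],[0,0,0,0,0,0,0]]]' >/dev/null; python3 lg.py e2
```

```text
g2 t=11.033 tilt=-23.970 phi=-21.138 r=0.119 T=0.455 F [0.9, 2.0, -1.7] Mx -0.699 j6 0.26
f2 t=11.117 tilt=-21.577 phi=-19.030 r=0.119 T=-0.158 F [-0.9, -1.2, 17.0] Mx 0.391 j6 0.33
f2 t=11.200 tilt=-19.093 phi=-16.547 r=0.119 T=-0.364 F [-0.0, -0.9, 12.0] Mx 0.543 j6 0.39
f2 t=11.283 tilt=-16.590 phi=-13.997 r=0.119 T=-0.159 F [0.8, -0.1, 7.0] Mx 0.209 j6 0.46
f2 t=11.367 tilt=-14.060 phi=-11.426 r=0.119 T=-0.134 F [0.1, 1.0, 5.6] Mx 0.054 j6 0.52
f2 t=11.450 tilt=-11.518 phi=-8.880 r=0.119 T=-0.163 F [0.4, 0.8, 4.9] Mx 0.099 j6 0.58
f2 t=11.533 tilt=-8.974 phi=-6.328 r=0.119 T=-0.252 F [1.1, 1.5, 4.1] Mx 0.097 j6 0.64
f2 t=11.617 tilt=-6.417 phi=-3.782 r=0.119 T=-0.233 F [1.8, 1.6, 3.5] Mx 0.064 j6 0.71
f2 t=11.700 tilt=-3.867 phi=-1.212 r=0.119 T=-0.146 F [1.0, 0.9, 2.5] Mx 0.055 j6 0.76
f2 t=11.783 tilt=-1.315 phi=1.353 r=0.119 T=-0.288 F [1.4, 1.6, 2.5] Mx 0.115 j6 0.82
f2 t=11.867 tilt=1.245 phi=3.904 r=0.119 T=-0.299 F [1.8, 1.8, 2.1] Mx 0.103 j6 0.88
f2 t=11.950 tilt=3.803 phi=6.479 r=0.119 T=-0.366 F [0.9, 2.1, 1.0] Mx 0.125 j6 0.94
f2 t=12.033 tilt=6.369 phi=9.044 r=0.119 T
[... 824 characters left out ...]
47
f2 t=12.867 tilt=32.149 phi=34.797 r=0.120 T=-0.396 F [2.1, 1.8, 0.4] Mx 0.188 j6 1.52
f2 t=12.950 tilt=34.743 phi=37.372 r=0.120 T=-0.572 F [0.9, 2.7, 1.3] Mx 0.264 j6 1.57
f2 t=13.033 tilt=37.335 phi=39.972 r=0.120 T=-0.527 F [1.7, 2.4, 0.6] Mx 0.251 j6 1.62
f2 t=13.117 tilt=39.938 phi=42.561 r=0.120 T=-0.579 F [-0.1, 2.7, 1.7] Mx 0.268 j6 1.67
f2 t=13.200 tilt=42.539 phi=45.141 r=0.120 T=-0.615 F [2.1, 2.9, 1.1] Mx 0.278 j6 1.71
f2 t=13.283 tilt=45.141 phi=47.737 r=0.120 T=-0.763 F [2.0, 4.2, 1.8] Mx 0.281 j6 1.76
f2 t=13.367 tilt=47.750 phi=50.335 r=0.120 T=-0.640 F [1.4, 3.2, 1.3] Mx 0.273 j6 1.81
e2 t=13.533 tilt=48.199 phi=50.986 r=0.120 T=0.101 F [0.8, 7.3, -2.5] Mx -0.978 j6 1.82
```

```bash
python3 -m creep '[[[0,0,0,0,0,0,0.0854],[0,0,0,0,0,0,0.0854],[0,0,0,0,0,0,0.0854],[0,0,0,0,0,0,0.0854],[0,0,0,0,0,0,0.0854]]]' >/dev/null; python3 lg.py a2
for i in 1 2 3 4 5 6 7 8 9 10 11 12 13 14 15; do python3 -m creep '[[[0.08,0,0,0,0.0098,0.0004,0.0854]]]' >/dev/null; python3 lg.py a2; done >/dev/null;  python3 -m creep '[[[0,0,0,0,0,0,0.0854],[0,0,0,0,0,0,0.0854]]]' >/dev/null; python3 lg.py a2; python3 st.py
```

```text
a2 t=13.950 tilt=48.142 phi=52.172 r=0.119 T=-0.801 F [0.1, 0.1, -0.3] Mx 0.786 j6 1.81
a2 t=15.367 tilt=-24.578 phi=-23.152 r=0.116 T=0.514 F [-0.2, -0.7, 0.6] Mx -0.428 j6 0.24
{'t': 15.367, 'tilt': -24.578, 'phi': -23.152, 'r': 0.116, 'offY': 0.001, 'px': -0.046, 'pz': 0.107, 'toolerr': [0.001, 0.003, 0.116], 'xdotY': [0.833, 0.338], 'F': [-0.211, -0.73, 0.556], 'M': [-0.428, -0.024, 0.046], 'T': 0.514, 'g': 0.997, 'q': [0.149, 0.208, -0.39, 2.287, 0.055, 0.238, -1.448]}
```

```bash
python3 -m creep '[[[0,0,0,0,0.003,-0.003,0.0],[0,0,0,0,0,0,0.0],[0,0,0,0,0,0,0.0],[0,0,0,0,0,0,0.0],[0,0,0,0,0,0,0.0],[0,0,0,0,0,0,0.0],[0,0,0,0,0,0,0.0],[0,0,0,0,0,0,0.0]]]' 120 >/dev/null; python3 lg.py g3
for i in 1 2 3 4 5 6 7 8 9 10 11 12 13 14 15 16 17 18 19 20 21 22 23 24 25 26 27 28; do python3 -m creep '[[[-0.042,0,0,0,-0.005,0.0001,0]]]' >/dev/null; python3 lg.py f3; done |awk 'NR%4==0';  python3 -m creep '[[[0,0,0,0,0,0,0],[0,0,0,0,0,0,0]]]' >/dev/null; python3 lg.py e3
cat > fit.py <<'E'
import json,numpy as np
L=[json.loads(l) for l in open("log.jsonl")]
air=[d for d in L if d["tag"][0]=="a"]
s=np.array([np.sin(np.radians(d["tilt"])) for d in air]);T=np.array([d["T"] for d in air])
print("air fit",np.polyfit(s,T,1), "resid",np.std(T-np.polyval(np.polyfit(s,T,1),s)))
pa=np.polyfit(s,T,1)
# wheel angle th: th=tilt+off per stroke
off={};rel=None;n=sorted({d["tag"][1:] for d in L},key=int)
th_rel=0
for k in n:
    seg=[d for d in L if d["tag"][1:]==k]
    g=[d for d in seg if d["tag"][0]=="g"]
    if not g: continue
    off[k]=th_rel-g[-1]["tilt"]
    e=[d for d in seg if d["tag"][0]=="e"]
    if e: th_rel=e[-1]["tilt"]+off[k]
print("off",off,"th",th_rel)
A=[];b=[];th=[];di=[]
for k in n:
    seg=[d for d in L if d["tag"][1:]==k and d["tag"][0] in "fb"]
    for d in seg[2:]:
        t=np.radians(d["tilt"]+off[k]);sg=1 if d["tag"][0]=="f" else -1
        # torque of tool on wheel = -(T-bias) = drag*sg - G sin(t+h)
        A.append([sg,np.sin(t),np.cos(t)]);b.append(-(d["T"]-np.polyval(pa,np.sin(np.radians(d["tilt"])))));th.append(np.degrees(t));di.append(sg)
A=np.array(A);b=np.array(b);x,*_=np.linalg.lstsq(A,b,rcond=None)
# applied torque = drag - G*sin(th+h): heavy at angle a=th+h from top, weight torque +G sin(a) (top->+X)
G=np.hypot(x[1],x[2]);h=np.degrees(np.arctan2(-x[2],-x[1]))
res=b-A@x;sig=res.std();cov=np.linalg.inv(A.T@A)*sig**2
print("drag",x[0],"G",G,"h(heavy at th+h from top)",h,"sd deg",np.degrees(np.sqrt(cov[1,1])/G),"resid",sig,"bottom th",180-h)
bi=np.array(th)
for lo in range(-20,380,20):
    m=(bi>=lo)&(bi<lo+20)
    if m.any(): print(lo,round(b[m].mean(),3),round((A@x)[m].mean(),3))
E
python3 fit.py
```

```text
g3 t=16.033 tilt=-24.501 phi=-21.661 r=0.120 T=0.733 F [-0.4, 0.4, -3.4] Mx -0.808 j6 0.25
f3 t=16.367 tilt=-14.619 phi=-11.995 r=0.120 T=0.150 F [0.6, -0.3, 5.5] Mx -0.080 j6 0.51
f3 t=16.700 tilt=-4.457 phi=-1.813 r=0.120 T=-0.016 F [1.1, 0.1, 2.9] Mx 0.027 j6 0.76
f3 t=17.033 tilt=5.751 phi=8.401 r=0.120 T=-0.157 F [0.1, 1.2, 0.6] Mx 0.020 j6 0.98
f3 t=17.367 tilt=15.998 phi=18.636 r=0.121 T=-0.188 F [0.6, 1.0, 0.3] Mx 0.069 j6 1.20
f3 t=17.700 tilt=26.287 phi=28.890 r=0.121 T=-0.351 F [1.6, 1.9, 0.1] Mx 0.131 j6 1.41
f3 t=18.033 tilt=36.616 phi=39.172 r=0.121 T=-0.579 F [1.8, 3.1, 0.5] Mx 0.216 j6 1.61
f3 t=18.367 tilt=46.989 phi=49.479 r=0.121 T=-0.527 F [1.1, 2.0, 0.5] Mx 0.288 j6 1.80
e3 t=18.533 tilt=47.424 phi=50.134 r=0.121 T=0.065 F [1.1, 7.7, -2.8] Mx -1.011 j6 1.81
air fit [-1.09284279  0.00146034] resid 0.052922157541300224
off {'1': 25.702334116949974, '2': 93.31976773744998, '3': 166.01992288448054} th 213.44400085546494
drag 0.2584111702068667 G 0.338925310936469 h(heavy at th+h from top) -91.27158016495801 sd deg 6.108535933901624 resid 0.12286890771850371 bottom th 271.271580164958
0 0.704 0.585
20 0.589 0.555
40 0.437 0.481
60 0.369 0.383
80 0.326 0.262
100 0.092 0.15
120 -0.098 0.05
140 0.139 -0.035
160 0.053 -0.073
180 -0.116 -0.075
200 -0.166 -0.047
```

```bash
cat >> fit.py <<'E'
print("---- with L")
def full(skip=4,useL=True):
    A=[];b=[];k2=[]
    for d in L:
        ty,k=d["tag"][0],d["tag"][1:]
        if ty=="a": A.append([0,0,0,np.sin(np.radians(d["tilt"])),d["F"][1] if useL else 0]);b.append(-d["T"]);k2.append("a")
    for k in n:
        for d in [d for d in L if d["tag"][1:]==k and d["tag"][0] in "fb"][skip:]:
            t=np.radians(d["tilt"]+off[k]);sg=1 if d["tag"][0]=="f" else -1
            A.append([sg,np.sin(t),np.cos(t),np.sin(np.radians(d["tilt"])),d["F"][1] if useL else 0]);b.append(-d["T"]);k2.append(d["tag"])
    A=np.array(A);b=np.array(b)
    if not useL:A=A[:,:4]
    x,*_=np.linalg.lstsq(A,b,rcond=None);res=b-A@x
    C=np.linalg.inv(A.T@A)*res.var();h=np.degrees(np.arctan2(-x[2],-x[1]));G=np.hypot(x[1],x[2])
    print("x",x.round(3),"G %.3f h %.1f sd %.1f bottom th %.1f resid %.3f"%(G,h,np.degrees(np.sqrt(C[1,1]+C[2,2])/G/1.4),180-h,res.std()))
    for t in sorted(set(k2)): print(t,[round(q.mean(),3) for q in np.array_split(res[np.array(k2)==t],4)])
full();full(useL=False)
E
python3 fit.py | sed -n '/with L/,$p'
```

```text
---- with L
x [ 0.296 -0.011  0.334  0.922  0.004] G 0.334 h -88.1 sd 4.0 bottom th 268.1 resid 0.084
a [np.float64(0.069), np.float64(0.008), np.float64(0.08), np.float64(-0.074)]
f1 [np.float64(0.033), np.float64(-0.005), np.float64(-0.027), np.float64(0.022)]
f2 [np.float64(0.011), np.float64(0.015), np.float64(-0.109), np.float64(-0.057)]
f3 [np.float64(0.149), np.float64(0.059), np.float64(-0.025), np.float64(-0.069)]
x [ 0.3   -0.009  0.333  0.927] G 0.333 h -88.4 sd 3.9 bottom th 268.4 resid 0.084
a [np.float64(0.068), np.float64(0.01), np.float64(0.079), np.float64(-0.074)]
f1 [np.float64(0.034), np.float64(-0.005), np.float64(-0.028), np.float64(0.021)]
f2 [np.float64(0.012), np.float64(0.017), np.float64(-0.109), np.float64(-0.054)]
f3 [np.float64(0.145), np.float64(0.058), np.float64(-0.025), np.float64(-0.067)]
```

```bash
cat > fit2.py <<'E'
import json,numpy as np,sys
exec(open("fit.py").read().split("A=[];b=[];th")[0].replace("print","(lambda *a:0)"))
def run(skip=4,lev=None,seps=False):
    A=[];b=[];tg=[]
    keys=sorted({d["tag"] for d in L if d["tag"][0] in "afb"})
    for tag in keys:
        seg=[d for d in L if d["tag"]==tag]
        seg=seg[skip:] if tag[0]!="a" else seg
        if len(seg)<6: continue
        cut=lambda v:np.convolve(v,np.ones(5)/5,"valid")
        M=cut([d["M"][0] for d in seg]);Fy=cut([d["F"][1] for d in seg]);Fz=cut([d["F"][2] for d in seg]);ti=np.radians(cut([d["tilt"] for d in seg]));r=cut([d["r"] for d in seg])
        for m,f,fz,t,rr in zip(M,Fy,Fz,ti,r):
            g=tag[0]!="a";th=t+np.radians(off.get(tag[1:],0));sg={"f":1,"b":-1,"a":0}[tag[0]]
            row=[sg,g*np.sin(th),g*np.cos(th),np.sin(t),1]
            y=m+f*rr
            if seps: row.append(g*np.sin(t))
            if lev is None: row.append(-f)
            else: y=y+f*lev
            A.append(row);b.append(y);tg.append(tag)
    A=np.array(A);b=np.array(b);x,*_=np.linalg.lstsq(A,b,rcond=None);res=b-A@x
    h=np.degrees(np.arctan2(-x[2],-x[1]))
    print("skip",skip,"lev",lev,"x",x.round(3),"G %.3f bottom th %.1f resid %.3f"%(np.hypot(x[1],x[2]),180-h,res.std()))
    return tg,res
for s in(4,8):
    for lv in(None,0,0.05,0.1,-.05):
        for ss in (0,1):tg,res=run(s,lv,ss)
tg=np.array(tg)
tg2,res=run(4,None)
tg2=np.array(tg2)
for t in sorted(set(tg2)): print(t,[round(float(q.mean()),3) for q in np.array_split(res[tg2==t],4)])
E
python3 fit2.py
```

```text
skip 4 lev None x [0.365 0.001 0.314 0.959 0.028 0.065] G 0.314 bottom th 270.1 resid 0.052
skip 4 lev None x [ 0.392 -0.037  0.333  1.088  0.002 -0.351  0.01 ] G 0.335 bottom th 263.6 resid 0.036
skip 4 lev 0 x [ 0.302 -0.03   0.337  0.875  0.032] G 0.339 bottom th 264.9 resid 0.058
skip 4 lev 0 x [ 3.860e-01 -4.300e-02  3.360e-01  1.085e+00  1.000e-03 -3.680e-01] G 0.339 bottom th 262.8 resid 0.036
skip 4 lev 0.05 x [ 0.35  -0.007  0.319  0.939  0.029] G 0.319 bottom th 268.8 resid 0.052
skip 4 lev 0.05 x [ 0.415 -0.016  0.319  1.102  0.005 -0.285] G 0.319 bottom th 267.1 resid 0.038
skip 4 lev 0.1 x [0.398 0.017 0.302 1.003 0.026] G 0.302 bottom th 273.2 resid 0.053
skip 4 lev 0.1 x [ 0.444  0.01   0.301  1.118  0.009 -0.202] G 0.301 bottom th 271.9 resid 0.047
skip 4 lev -0.05 x [ 0.254 -0.053  0.355  0.811  0.035] G 0.359 bottom th 261.4 resid 0.069
skip 4 lev -0.05 x [ 0.357 -0.069  0.354  1.068 -0.003 -0.451] G 0.361 bottom th 259.0 resid 0.041
skip 8 lev None x [ 0.319 -0.016  0.331  0.987  0.02   0.04 ] G 0.332 bottom th 267.2 resid 0.050
skip 8 lev None x [ 3.780e-01 -6.400
[... 427 characters left out ...]
1  0.328  1.102  0.005 -0.267] G 0.328 bottom th 266.4 resid 0.040
skip 8 lev 0.1 x [0.378 0.014 0.299 1.048 0.019] G 0.299 bottom th 272.7 resid 0.054
skip 8 lev 0.1 x [ 0.434  0.008  0.3    1.118  0.009 -0.18 ] G 0.300 bottom th 271.5 resid 0.051
skip 8 lev -0.05 x [ 0.23  -0.061  0.38   0.896  0.022] G 0.385 bottom th 260.8 resid 0.059
skip 8 lev -0.05 x [ 0.368 -0.077  0.383  1.068 -0.003 -0.441] G 0.390 bottom th 258.6 resid 0.034
skip 4 lev None x [0.365 0.001 0.314 0.959 0.028 0.065] G 0.314 bottom th 270.1 resid 0.052
a1 [0.021, 0.037, 0.043, -0.002]
a2 [0.073, 0.001, -0.078, -0.118]
f1 [0.017, -0.011, -0.051, 0.026]
f2 [0.043, 0.032, -0.068, -0.036]
f3 [0.055, 0.016, -0.028, -0.004]
```

```bash
python3 -m creep '[[[0,0,0,0,0,0,0.0854],[0,0,0,0,0,0,0.0854],[0,0,0,0,0,0,0.0854],[0,0,0,0,0,0,0.0854],[0,0,0,0,0,0,0.0854]]]' >/dev/null; python3 lg.py a3
for i in 1 2 3 4 5 6 7 8 9 10 11 12 13 14 15; do python3 -m creep '[[[0.08,0,0,0,0.0098,0.0004,0.0854]]]' >/dev/null; python3 lg.py a3; done >/dev/null;  python3 -m creep '[[[0,0,0,0,0,0,0.0854],[0,0,0,0,0,0,0.0854]]]' >/dev/null; python3 lg.py a3; python3 st.py
```

```text
a3 t=18.950 tilt=47.403 phi=51.311 r=0.120 T=-0.869 F [-0.0, 0.3, 0.1] Mx 0.831 j6 1.80
a3 t=20.367 tilt=-25.260 phi=-23.758 r=0.116 T=0.494 F [0.5, -0.7, -0.0] Mx -0.407 j6 0.22
{'t': 20.367, 'tilt': -25.26, 'phi': -23.758, 'r': 0.116, 'offY': 0.001, 'px': -0.047, 'pz': 0.106, 'toolerr': [0.001, 0.003, 0.116], 'xdotY': [0.684, 0.269], 'F': [0.463, -0.741, -0.034], 'M': [-0.407, -0.022, 0.038], 'T': 0.494, 'g': 0.999, 'q': [0.163, 0.207, -0.404, 2.295, 0.057, 0.22, -1.452]}
```

```bash
python3 -m creep '[[[0,0,0,0,0.003,-0.003,0.0],[0,0,0,0,0,0,0.0],[0,0,0,0,0,0,0.0],[0,0,0,0,0,0,0.0],[0,0,0,0,0,0,0.0],[0,0,0,0,0,0,0.0],[0,0,0,0,0,0,0.0],[0,0,0,0,0,0,0.0]]]' 120 >/dev/null; python3 lg.py g4
for i in 1 2 3 4 5 6 7 8 9 10 11 12 13 14 15 16 17 18 19 20 21 22 23 24 25 26 27 28; do python3 -m creep '[[[-0.042,0,0,0,-0.005,0.0001,0]]]' >/dev/null; python3 lg.py f4; done |awk 'NR%4==0';  python3 -m creep '[[[0,0,0,0,0,0,0]]]' >/dev/null; python3 lg.py h4
for i in 1 2 3 4 5 6 7 8 9 10 11 12 13 14 15 16 17 18 19 20 21 22; do python3 -m creep '[[[0.042,0,0,0,0.005,0.0001,0]]]' >/dev/null; python3 lg.py b4; done |awk 'NR%4==0';  python3 -m creep '[[[0,0,0,0,0,0,0],[0,0,0,0,0,0,0]]]' >/dev/null; python3 lg.py e4
python3 fit2.py; python3 fit.py|head -3
```

```text
g4 t=21.033 tilt=-25.182 phi=-22.273 r=0.120 T=0.771 F [-1.2, 0.5, -3.5] Mx -0.853 j6 0.24
f4 t=21.367 tilt=-15.294 phi=-12.588 r=0.120 T=-0.170 F [0.8, 1.9, 5.5] Mx -0.022 j6 0.49
f4 t=21.700 tilt=-5.125 phi=-2.423 r=0.120 T=-0.062 F [0.7, 0.9, 3.3] Mx -0.025 j6 0.74
f4 t=22.033 tilt=5.080 phi=7.777 r=0.121 T=-0.159 F [0.5, 0.6, 1.4] Mx 0.096 j6 0.97
f4 t=22.367 tilt=15.326 phi=17.989 r=0.121 T=-0.383 F [0.6, 2.0, 0.6] Mx 0.151 j6 1.19
f4 t=22.700 tilt=25.602 phi=28.222 r=0.121 T=-0.543 F [1.4, 2.7, 1.5] Mx 0.231 j6 1.40
f4 t=23.033 tilt=35.924 phi=38.473 r=0.121 T=-0.668 F [1.0, 3.1, 1.3] Mx 0.306 j6 1.60
f4 t=23.367 tilt=46.276 phi=48.749 r=0.121 T=-0.855 F [0.8, 3.7, 1.9] Mx 0.420 j6 1.79
h4 t=23.450 tilt=46.527 phi=49.306 r=0.121 T=-0.058 F [2.0, 4.0, -5.1] Mx -0.453 j6 1.79
b4 t=23.783 tilt=37.203 phi=40.156 r=0.121 T=0.055 F [0.8, 2.7, -3.0] Mx -0.398 j6 1.62
b4 t=24.117 tilt=27.299 phi=30.320 r=0.121 T=0.332 F [-0.3, 1.5, -2.7] Mx -0.527 j6 1.43
b4 t=24.450 tilt=17.355 phi=20.450 r=0.121 T=0.414 F [0.6, 1.5, -2.1] Mx -0.607 j6 1.23
b4 t=24.783 tilt=7.409 phi=10.559 r=0.121 T=
[... 2136 characters left out ...]
 x [0.442 0.046 0.291 1.032 0.    0.124] G 0.294 bottom th 279.0 resid 0.056
a1 [0.018, 0.058, 0.096, 0.062]
a2 [0.082, 0.017, -0.068, -0.091]
a3 [0.086, -0.062, -0.011, 0.002]
b4 [-0.054, 0.012, -0.014, -0.052]
f1 [0.02, -0.023, -0.084, 0.005]
f2 [0.045, 0.035, -0.079, -0.025]
f3 [0.003, -0.004, -0.024, 0.042]
f4 [0.009, 0.007, 0.001, -0.02]
air fit [-1.10220655  0.0018881 ] resid 0.05614336138003536
off {'1': 25.702334116949974, '2': 93.31976773744998, '3': 166.01992288448054, '4': 238.6258300877429} th 231.0580031421306
drag 0.28302378707423653 G 0.34489353512606324 h(heavy at th+h from top) -118.14034352338291 sd deg 4.617214962365581 resid 0.21053812063675695 bottom th 298.1403435233829
```

```bash
for i in 1 2 3 4 5 6 7 8 9 10 11 12; do python3 -m creep '[[[-0.042,0,0,0,-0.005,0.0001,0]]]' >/dev/null; python3 lg.py f4; done |awk 'NR%6==0';  python3 -m creep '[[[0,0,0,0,0,0,0],[0,0,0,0,0,0,0]]]' >/dev/null; python3 lg.py e4
python3 -m creep '[[[0,0,0,0,0,0,0.0854],[0,0,0,0,0,0,0.0854],[0,0,0,0,0,0,0.0854],[0,0,0,0,0,0,0.0854],[0,0,0,0,0,0,0.0854]]]' >/dev/null; python3 lg.py a4
for i in 1 2 3 4 5 6 7 8 9 10; do python3 -m creep '[[[0.08,0,0,0,0.0098,0.0004,0.0854]]]' >/dev/null; python3 lg.py a4; done >/dev/null;  python3 -m creep '[[[0,0,0,0,0,0,0.0854],[0,0,0,0,0,0,0.0854]]]' >/dev/null; python3 lg.py a4; python3 st.py
```

```text
f4 t=25.950 tilt=7.890 phi=10.602 r=0.121 T=-0.212 F [0.9, 1.7, 1.1] Mx 0.019 j6 1.03
f4 t=26.450 tilt=23.918 phi=26.547 r=0.121 T=-0.429 F [0.9, 2.6, 1.5] Mx 0.131 j6 1.36
e4 t=26.617 tilt=24.511 phi=27.293 r=0.121 T=0.151 F [0.8, 7.6, -4.8] Mx -1.093 j6 1.38
a4 t=27.033 tilt=24.585 phi=28.652 r=0.120 T=-0.450 F [0.4, -0.4, -0.8] Mx 0.492 j6 1.38
a4 t=28.033 tilt=-23.792 phi=-20.292 r=0.116 T=0.391 F [0.4, -0.6, -1.1] Mx -0.329 j6 0.27
{'t': 28.033, 'tilt': -23.792, 'phi': -20.292, 'r': 0.116, 'offY': 0.002, 'px': -0.04, 'pz': 0.109, 'toolerr': [0.001, 0.007, 0.116], 'xdotY': [0.588, 0.296], 'F': [0.384, -0.596, -1.122], 'M': [-0.329, -0.031, 0.018], 'T': 0.391, 'g': 0.999, 'q': [0.148, 0.213, -0.397, 2.268, 0.084, 0.266, -1.486]}
```

```bash
python3 -m creep '[[[0,0,0,0,0.006,-0.003,0.0854],[0,0,0,0,0,0,0.0],[0,0,0,0,0,0,0.0],[0,0,0,0,0,0,0.0],[0,0,0,0,0,0,0.0],[0,0,0,0,0,0,0.0],[0,0,0,0,0,0,0.0],[0,0,0,0,0,0,0.0],[0,0,0,0,0,0,0.0]]]' 120 >/dev/null; python3 lg.py g5
for i in 1 2 3 4 5 6 7 8 9 10 11 12 13 14 15 16 17 18 19 20 21 22 23 24 25 26 27; do python3 -m creep '[[[-0.042,0,0,0,-0.005,0.0001,0]]]' >/dev/null; python3 lg.py f5; done |awk 'NR%4==0';  python3 -m creep '[[[0,0,0,0,0,0,0]]]' >/dev/null; python3 lg.py h5
for i in 1 2 3 4 5 6 7 8 9 10 11 12 13 14 15 16 17 18 19 20 21 22 23 24 25; do python3 -m creep '[[[0.042,0,0,0,0.005,0.0001,0]]]' >/dev/null; python3 lg.py b5; done |awk 'NR%4==0';  python3 -m creep '[[[0,0,0,0,0,0,0],[0,0,0,0,0,0,0]]]' >/dev/null; python3 lg.py e5
python3 - <<'E'
s=open("fit2.py").read()
s=s.replace('keys=sorted({d["tag"] for d in L if d["tag"][0] in "afb"})','import itertools;runs=[list(g) for _,g in itertools.groupby(L,key=lambda d:d["tag"])]')
s=s.replace('for tag in keys:\n        seg=[d for d in L if d["tag"]==tag]','for seg in runs:\n        tag=seg[0]["tag"]\n        if tag[0] not in "afb": continue')
s=s.replace("for lv in(None,0,0.05,0.1,-.05)","for lv in(None,0.12)")
open("fit2.py","w").write(s)
E
python3 fit2.py
```

```text
g5 t=28.783 tilt=-23.752 phi=-20.300 r=0.120 T=0.506 F [-0.3, 0.5, -1.9] Mx -0.574 j6 0.28
f5 t=29.117 tilt=-13.912 phi=-10.751 r=0.120 T=-0.104 F [0.8, -0.2, 6.1] Mx 0.173 j6 0.53
f5 t=29.450 tilt=-3.806 phi=-0.645 r=0.121 T=-0.257 F [-0.0, 0.4, 2.4] Mx 0.224 j6 0.77
f5 t=29.783 tilt=6.335 phi=9.494 r=0.121 T=-0.663 F [0.3, 2.1, 1.7] Mx 0.420 j6 1.00
f5 t=30.117 tilt=16.522 phi=19.640 r=0.121 T=-0.484 F [0.8, 1.3, 0.6] Mx 0.333 j6 1.22
f5 t=30.450 tilt=26.744 phi=29.816 r=0.121 T=-0.816 F [0.3, 2.9, -0.4] Mx 0.467 j6 1.42
f5 t=30.783 tilt=37.005 phi=40.023 r=0.121 T=-0.955 F [0.1, 3.4, 0.9] Mx 0.554 j6 1.62
h5 t=31.117 tilt=44.958 phi=48.248 r=0.121 T=-0.220 F [1.5, 3.7, -4.9] Mx -0.256 j6 1.76
b5 t=31.450 tilt=35.557 phi=39.014 r=0.121 T=0.003 F [1.0, 2.1, -2.9] Mx -0.274 j6 1.59
b5 t=31.783 tilt=25.579 phi=29.094 r=0.121 T=0.099 F [0.2, 1.2, -2.4] Mx -0.264 j6 1.40
b5 t=32.117 tilt=15.562 phi=19.145 r=0.121 T=0.180 F [0.0, 2.0, -3.1] Mx -0.445 j6 1.20
b5 t=32.450 tilt=5.551 phi=9.168 r=0.121 T=0.602 F [-0.4, 0.0, -1.9] Mx -0.620 j6 0.98
b5 t=32.783 tilt=-4.458 phi=-0.820 r=0.120 T
[... 776 characters left out ...]
2  0.089] G 0.287 bottom th 280.8 resid 0.053
skip 8 lev 0.12 x [ 0.449  0.051  0.28   1.032 -0.013] G 0.285 bottom th 280.3 resid 0.059
skip 8 lev 0.12 x [ 0.471  0.043  0.28   1.128 -0.007 -0.186] G 0.283 bottom th 278.7 resid 0.054
skip 4 lev None x [ 0.466  0.046  0.285  1.038 -0.002  0.136] G 0.289 bottom th 279.3 resid 0.056
a1 [0.018, 0.061, 0.103, 0.069]
a2 [0.086, 0.019, -0.069, -0.092]
a3 [0.09, -0.064, -0.01, 0.005]
a4 [0.014, 0.054, 0.041, 0.08]
b4 [-0.013, 0.051, 0.022, -0.021]
b5 [-0.028, -0.051, -0.047, -0.056]
f1 [0.015, -0.028, -0.09, 0.003]
f2 [0.042, 0.034, -0.081, -0.023]
f3 [-0.019, -0.019, -0.034, 0.041]
f4 [-0.016, 0.009, 0.013, -0.05]
f5 [0.052, -0.013, 0.034, -0.006]
```

```bash
python3 -m creep '[[[-0.042,0,0,0,-0.005,0.0001,0],[-0.042,0,0,0,-0.005,0.0001,0],[-0.042,0,0,0,-0.005,0.0001,0],[-0.04,0,0,0,-0.0048,0.0001,0],[0,0,0,0,0,0,0],[0,0,0,0,0,0,0]]]'; python3 lg.py x5
python3 - <<'E'
src=open("fit2.py").read().split("for s in(4,8)")[0]
exec(src); L0=L
for keep in ("45","4","5","123","1235","1234"):
    L=[d for d in L0 if d["tag"][0]=="a" or d["tag"][1:] in keep]
    print(keep); run(4,.13)
from station import read_camera
import cv2
for nn in("scene","top"):
    c=read_camera(nn); np.savez(f"pics/{nn}2.npz",**c)
s=dict(np.load("pics/scene2.npz"))
s0=dict(np.load("pics/scene0.npz"))
B=[cv2.resize(q["color"][150:250,280:380],(400,400),interpolation=cv2.INTER_CUBIC) for q in(s0,s)]
cv2.imwrite("pics/crop2.png",np.hstack(B)[:,:,::-1])
E
```

```text
t: 33.87
eef_pos: [0.5236, 0.0709, 0.2252]
tool_rot: [-0.049, 0.827, -0.56, 0.033]
contact_force: [-6.4, -2.5, 8.2]
gripper_width: 0.234
x5 t=33.867 tilt=-6.792 phi=-3.325 r=0.120 T=0.631 F [-0.0, 5.9, -9.0] Mx -1.401 j6 0.70
45
skip 4 lev 0.13 x [0.472 0.096 0.261 1.072 0.019] G 0.278 bottom th 290.2 resid 0.051
4
skip 4 lev 0.13 x [0.453 0.113 0.218 1.104 0.016] G 0.246 bottom th 297.4 resid 0.053
5
skip 4 lev 0.13 x [0.497 0.047 0.172 1.104 0.016] G 0.178 bottom th 285.3 resid 0.052
123
skip 4 lev 0.13 x [0.425 0.031 0.291 1.049 0.022] G 0.293 bottom th 276.2 resid 0.058
1235
skip 4 lev 0.13 x [ 0.471  0.042  0.285  1.023 -0.007] G 0.288 bottom th 278.4 resid 0.059
1234
skip 4 lev 0.13 x [0.441 0.05  0.29  1.032 0.008] G 0.294 bottom th 279.7 resid 0.055
```

View pics/crop2.png

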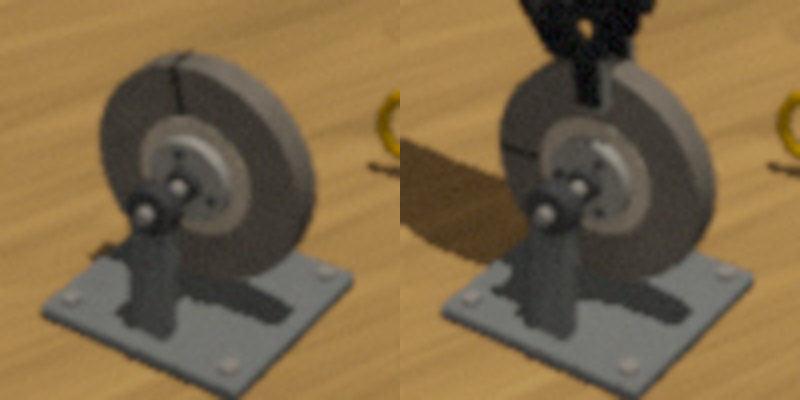

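The left panel is the start, with the mark at (180,75). In the right panel it is now at (520,150), which matches about 280° of turning. I have 38 s left, so I'll rock the wheel around the bottom in both directions to refine the angle.

```bash
B='python3 lg.py'
for i in 1 2 3 4 5 6 7 8 9; do python3 -m creep '[[[0.03,0,0,0,0.0036,0,0]]]' >/dev/null; python3 lg.py b5; done |tail -1
for i in 1 2 3 4 5 6 7 8 9 10 11 12 13 14 15 16 17 18 19 20 21 22 23 24 25 26; do python3 -m creep '[[[-0.03,0,0,0,-0.0036,0,0]]]' >/dev/null; python3 lg.py f5; done |tail -1
for i in 1 2 3 4 5 6 7 8 9 10 11 12 13 14 15 16 17 18 19 20 21 22 23 24 25 26; do python3 -m creep '[[[0.03,0,0,0,0.0036,0,0]]]' >/dev/null; python3 lg.py b5; done |tail -1
for i in 1 2 3 4 5 6 7 8 9 10 11 12 13 14 15 16 17 18 19 20 21 22 23 24 25 26; do python3 -m creep '[[[-0.03,0,0,0,-0.0036,0,0]]]' >/dev/null; python3 lg.py f5; done |tail -1
for i in 1 2 3 4 5 6 7 8 9 10 11 12 13 14 15 16 17 18 19 20 21 22 23 24 25 26; do python3 -m creep '[[[0.03,0,0,0,0.0036,0,0]]]' >/dev/null; python3 lg.py b5; done |tail -1
python3 - <<'E'
src=open("fit2.py").read().split("for s in(4,8)")[0]
exec(src); L0=L
for keep in ("45","5","123","1235","12345"):
  for lev in(.1,.13,.16,None):
    L=[d for d in L0 if d["tag"][0]=="a" or d["tag"][1:] in keep]
    print(keep,end=' '); tg,res=run(4,lev)
E
```

```text
b5 t=34.717 tilt=-22.654 phi=-18.995 r=0.120 T=0.955 F [-0.2, 0.2, -1.1] Mx -0.982 j6 0.31
f5 t=36.883 tilt=24.175 phi=27.276 r=0.121 T=-0.685 F [0.6, 2.8, -1.4] Mx 0.339 j6 1.37
b5 t=39.050 tilt=-21.629 phi=-17.968 r=0.120 T=1.015 F [-1.0, -0.5, -0.7] Mx -0.960 j6 0.33
f5 t=41.217 tilt=25.208 phi=28.315 r=0.121 T=-0.675 F [-0.7, 2.6, 0.3] Mx 0.369 j6 1.39
b5 t=43.383 tilt=-20.591 phi=-16.925 r=0.120 T=0.849 F [-0.5, 0.5, -0.9] Mx -0.922 j6 0.36
45 skip 4 lev 0.1 x [0.451 0.116 0.239 0.979 0.024] G 0.266 bottom th 295.9 resid 0.051
45 skip 4 lev 0.13 x [0.461 0.08  0.252 1.026 0.023] G 0.264 bottom th 287.7 resid 0.053
45 skip 4 lev 0.16 x [0.47  0.044 0.264 1.073 0.022] G 0.268 bottom th 279.5 resid 0.057
45 skip 4 lev None x [0.448 0.129 0.235 0.963 0.024 0.09 ] G 0.268 bottom th 298.7 resid 0.051
5 skip 4 lev 0.1 x [0.461 0.036 0.05  1.095 0.014] G 0.062 bottom th 305.6 resid 0.048
5 skip 4 lev 0.13 x [0.469 0.025 0.118 1.102 0.017] G 0.121 bottom th 281.7 resid 0.053
5 skip 4 lev 0.16 x [0.477 0.013 0.187 1.11  0.02 ] G 0.187 bottom th 274.0 resid 0.059
5 skip 4 lev None x [ 0.43
[... 506 characters left out ...]
ottom th 283.3 resid 0.059
1235 skip 4 lev 0.13 x [0.458 0.052 0.273 1.004 0.   ] G 0.278 bottom th 280.9 resid 0.057
1235 skip 4 lev 0.16 x [0.472 0.041 0.276 1.051 0.019] G 0.279 bottom th 278.4 resid 0.060
1235 skip 4 lev None x [ 0.458  0.053  0.273  1.003 -0.     0.129] G 0.278 bottom th 280.9 resid 0.057
12345 skip 4 lev 0.1 x [ 0.445  0.066  0.272  0.954 -0.019] G 0.280 bottom th 283.6 resid 0.057
12345 skip 4 lev 0.13 x [ 0.457  0.053  0.274  1.008 -0.   ] G 0.279 bottom th 281.0 resid 0.055
12345 skip 4 lev 0.16 x [0.469 0.041 0.277 1.061 0.018] G 0.280 bottom th 278.3 resid 0.057
12345 skip 4 lev None x [ 0.456  0.054  0.274  1.002 -0.002  0.127] G 0.279 bottom th 281.2 resid 0.055
```

```bash
python3 -m creep '[[[0,0,0,0,0,0,0],[-0.041,0,0,0,-0.0049,0.0001,0],[-0.041,0,0,0,-0.0049,0.0001,0],[-0.041,0,0,0,-0.0049,0.0001,0],[-0.041,0,0,0,-0.0049,0.0001,0],[-0.041,0,0,0,-0.0049,0.0001,0],[-0.041,0,0,0,-0.0049,0.0001,0],[0,0,0,0,0,0,0],[0,0,0,0,0,0,0],[0,0,0,0,0,0,0]]]'; python3 lg.py x5
python3 -m creep '[[[0,0,0,0,0,0,0],[0,0,0,0,0,0,0],[0,0,0,0,0,0,0]]]'; python3 lg.py x5
python3 - <<'E'
from h import *
from station import read_camera
c=read_camera("scene");np.savez("pics/scene3.npz",**c)
a=np.radians(21.4);C=np.array([.5305,.0725,.105]);X=np.array([np.cos(a),np.sin(a),0]);Y=np.array([-np.sin(a),np.cos(a),0])
R=cv2.Rodrigues(c["rvec"])[0];cam=-R.T@c["tvec"].ravel();s=np.sign((cam-C)@Y);f,cx,cy=K(c)
# sample face brightness by angle (on the face toward the camera), r 45..70 mm
for nm in("scene0","scene3"):
    g=cv2.cvtColor(dict(np.load(f"pics/{nm}.npz"))["color"],cv2.COLOR_RGB2GRAY).astype(np.float32);out=[]
    for d in range(-180,180,2):
        v=[]
        for r in np.arange(.045,.070,.004):
            P=C+s*.011*Y+r*(np.sin(np.radians(d))*X+np.cos(np.radians(d))*np.array([0,0,1]))
            u,w=proj(c,P);v.append(cv2.getRectSubPix(g,(1,1),(float(u),float(w)))[0,0])
        out.append((np.mean(v),d))
    out=np.array(out);print(nm,"side",s,"darkest",[(int(d),round(float(b))) for b,d in sorted(map(tuple,out))[:14]])
cv2.imwrite("pics/crop3.png",cv2.resize(c["color"][150:250,280:380],(400,400),interpolation=cv2.INTER_CUBIC)[:,:,::-1])
E
```

```text
t: 44.22
eef_pos: [0.5258, 0.0718, 0.2254]
tool_rot: [-0.04, 0.827, -0.56, 0.028]
contact_force: [-1.8, -0.9, 2.3]
gripper_width: 0.231
x5 t=44.217 tilt=-5.636 phi=-2.174 r=0.120 T=0.341 F [0.2, 1.8, -2.5] Mx -0.573 j6 0.73
t: 44.47
eef_pos: [0.5258, 0.0718, 0.2254]
tool_rot: [-0.041, 0.827, -0.56, 0.028]
contact_force: [-0.7, -0.3, 0.5]
gripper_width: 0.238
x5 t=44.467 tilt=-5.716 phi=-2.222 r=0.120 T=0.290 F [0.0, 0.7, -0.6] Mx -0.380 j6 0.73
scene0 side -1.0 darkest [(-150, 36), (-152, 37), (-14, 37), (-148, 38), (-12, 41), (-16, 41), (-128, 41), (-130, 41), (-154, 42), (-156, 43), (-158, 45), (-126, 45), (-146, 46), (-132, 47)]
scene3 side -1.0 darkest [(-8, 25), (-6, 25), (-4, 26), (-10, 27), (-2, 28), (-12, 31), (0, 33), (-150, 37), (-90, 38), (-152, 38), (-92, 39), (-148, 39), (-14, 39), (-130, 40)]
```

View pics/crop3.png

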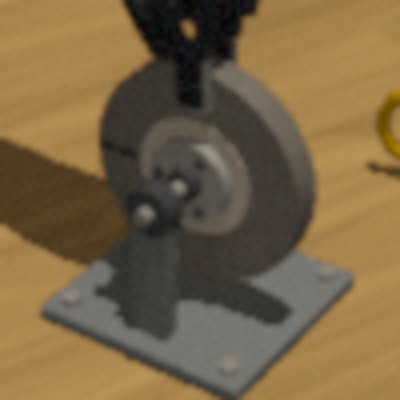

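The mark was at −14° at the start and is now at −91° (crop (120,150)). That is about 283° of turning, against 281° from the tool record. The grip is firm and the wheel is still, so I'm handing in.

```bash
python3 -c "
from station import hand_in,get_obs
print(get_obs()['joint_vel'].round(3) if hasattr(get_obs()['joint_vel'],'round') else get_obs()['joint_vel']); hand_in()"
```

```text
[ 0.002 -0.    -0.    -0.001 -0.     0.002 -0.   ]
the job is handed in; nothing more can be done
```

I turned the wheel on the largest stand (150 mm base) until its heavy side was as near straight down as I could measure. I handed in at about 44.5 s of the 72 s allowed, with the gripper still holding it still.

- **Feeling the heavy side:** I turned the wheel about 330° forward in five gripped strokes. I also rocked it both ways around the bottom, correcting the readings for the tool's own weight. The fit gave a drag of 0.46 N m and a gravity pull of 0.28 N m, both in line with the description. It put the heavy side down at about 281° from the start position.
- **Final position:** The wheel stopped at about 281° by the tool record. The scribed line in the camera gave about 283°, so the two agree within 2°.
- **Uncertainty:** I'd put the result at about ±5°. Fits on the larger parts of the data ranged from about 276° to 288°. The bottom strokes alone were too narrow to fix it (274° to 306°, and one fit with a free term came out meaningless). My first fits, before I allowed for where the force sensor sits, were off: they gave 258° to 273° early on, and one later gave 298°.
- **Bystanders and contact:** I moved nothing near the mug, the jar or the wood offcut, but I did not check their positions with a camera afterwards. The highest single force component I logged was about 17 N, well under the limits.

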